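# Rod into the sample vial, then free the jar cap of unknown thread

## Robot

A 6-joint arm with a two-finger parallel gripper is mounted at the origin on the work surface. World frame = base frame: x ahead of the robot, y to its left, z up, the work surface at z = 0. Lengths are in mm, angles in rad, forces in N, time in s.
With the tool pointing down it reaches from about 300 to 775 mm from the base axis. Payload 14.6 kg.
Tool frame: the origin (TCP) lies at the very end of the fingers, on their centre line; the grasp point (between the pads) lies 19 mm behind it; z points along the fingers, y is the line along which they close (so a half turn about z gives the same grasp; the last joint's range is limited). The gripper opens to 94 mm and grips with 3 to 60 N. Pads are 16 mm wide; open, the fingers measure 119 mm over their backs; the gripper's body (75 mm by 177 mm) begins 78 mm behind the grasp point.
Start: joints at [-1.38, 0.3, 1.521, -0, 1.321, -0.067], TCP at [140.218, -531.816, 205.446] pointing down, gripper open.
Joint ranges: [-3.03, 3.03], [-0.79, 2.21], [0.23, 2.52], [-1.04, 4.18], [0, 3.07], [-2.55, 2.55]. Speed limits (rad/s): [2.22, 2.22, 2.57, 3.14, 3.14, 3.14].

## Interface

Orientations are given as [roll, pitch, yaw] about the fixed x, y, z axes, in that order (R = Rz(yaw) Ry(pitch) Rx(roll)).
In Python, from cell import manip, camera, get_calibration gives the robot as it stands.
- The arm moves only by the tool arm_command, never from a script. Its argument "targets" is a list of rows, each an object of numbers: "hand": the opening, from -1 (shut) to 1 (fully open), so that 0 is half open; "x", "y", "z": the shift along the tool's x, y, z in m; "yaw": the turn about the tool's z in rad. In form: [{"hand": .., "x": .., "y": .., "z": .., "yaw": ..}, ...]. A call has 1 to 10 rows; each row shifts and turns the commanded pose from where the row before left it, along the tool's axes as they then stand; what a row does not reach is not made up. A row lasts 1/10 s, in which the tool goes at most 50 mm and 8.59 degrees, less where a joint would pass 70% of its speed; a pose out of reach is approached as far as the arm can. A call is refused whole if a number of a shift passes 0.05 or a number of a turn 0.15, either way. A call with a gripper value outside its range is refused whole. The fingers move at their own pace and stop on an object; "newtons" is the grip in N (left out, the last holds). Time passes only in rows, so rows that do not move let the fingers close. It gives the time, the measured TCP pose, the force, the opening and the grip force at its end, in the units of the state.
- manip.read_state(): the state, without advancing time (a new reading comes with each control period).
- camera(name): name is "scene" or "top" or "wrist"; returns the picture (400x640x3 uint8, red, green, blue); there is no depth.
- get_calibration(name): a dict with "K" (3x3 intrinsics, pixels), "cam_to_world" (4x4, takes a point from camera to world coordinates). Camera axes: x right, y up, looking along -z (the intrinsics and any distortion apply to the point x, -y, -z); pixel columns grow to the right and rows downward; lengths in mm; the calibration is good to about 2 mm. The wrist camera is an equidistant fisheye: a pixel r from the principal point sees the ray r / f radians off the axis. A picture is of the moment at which its call begins: read the wrist's pose just before it. get_calibration takes no time and is no camera call; for the wrist camera it gives the pose at the moment of the call.
- manip.sign_off(): hands the job in; it is judged then, once.
The state is a dict: "clock": time; "joints": joint angles; "qd": joint speeds; "effort": joint torques, N m; "eef_pos": TCP position; "eef_rot": TCP orientation; "wrist_force": force on the tool from outside, world axes, zero at the start; "moment": the same for the moment, N m; "finger_gap": finger opening in mm; "finger_force": force on a finger pad.
Only numpy, scipy, OpenCV 4.12 (cv2) and the standard library are available. Lean on these libraries where they do the work, as an engineer would, in place of code of your own. Each camera call takes 0.05 s, during which the arm holds its last target. There are 200 camera calls.

## Task

Preserve a residue sample in the field lab: take the orange-gripped sampling rod out of its wooden rest, push it down into the narrow vial until it stands on the bottom and let go of it. Then open the preservative jar on the yellow mat: nobody remembers whether its cap has an ordinary or a reverse thread, so try it one way and, if it will not go, the other, turn it loose (about a quarter turn) and lift it straight off. Finish while still holding the cap in the gripper, upright, still and about 8 cm or more above where it sat over the jar; leave the other jar closed and do not disturb the finds or the brush.

Things in the scene. Friction and masses are not known exactly. Their poses are not given: they have to be found in the camera images.
- rod_grip (a point): middle of the orange round grip of the sampling rod (grip diameter 13, length 50; below it a white shaft, diameter 8, length 80; whole rod 130 long, 20 to 35 g). The rod's z axis runs along it from tip to grip, the tip 105 mm below this point. At the start it stands upright, loose, in the wooden rest, its tip 40 mm deep in the hole; it can lean up to 2 degrees
- rod_tip (a point): lower end of the white shaft of the sampling rod, on its axis (slightly tapered)
- rod_rest: fixed wooden block, 60 x 60 x 50 high, with a 9 mm hole, 40 deep, in the middle of its top; origin under its centre
- vial_mouth (a point): centre of the open mouth of the fixed clear vial, 82 mm above the table. Vial: bore diameter 13, flared to 22 at the mouth over the top 10 mm, outside diameter 19 (28 at the rim), upright on a fixed grey base 64 x 64 x 12 with orange chocks
- vial_floor (a point): centre of the inner bottom of the vial, 66 mm below its mouth. With the rod standing on it, the rod's grip clears the mouth by 14 mm
- mat_yellow: fixed round yellow mat, diameter 116, 3 thick, origin under its centre. The jar standing on it is the one to open
- mat_white: fixed round white mat, diameter 116, 3 thick, origin under its centre. The jar standing on it stays closed
- jar_a: fixed amber jar, diameter 68, blank paper band, clamped upright on a grey stand (diameter 80, 12 high) on a mat. Origin: on its axis under the stand; z up, x through its two neck lugs. Shoulder up to 74 above the origin, neck (diameter 24) up to 112. Of the two jars one loosens counter-clockwise from above, the other clockwise; they look alike and swap mats from start to start
- jar_b: same look, origin, axes and sizes as jar_a, with the opposite closure. Either jar may be the one on the yellow mat, and nothing seen from outside tells its hand
- jar_a_mouth (a point): centre of the rim of jar_a's neck, under the cap, 112 above the jar's origin. Lug closure: the cap does not rise as it turns. The wrong way it stops hard after about 5 degrees; turned 50 to 105 degrees the right way from closed (best 75) it lifts straight off; next stop near 112. Little resistance between stops; about 2 mm play sideways and up-down
- jar_b_mouth (a point): the same point and closure on jar_b, with the opposite turning direction
- cap_a_center (a point): centre (half-way up, on the axis) of the dark blue ribbed cap on jar_a: diameter 48 (50 over ribs), 34 high, 32 to 56 g; z up, x along the white stripe on its top (from 10 mm on the -x side of the centre to 20 mm on the +x side). Closed, this point is 99 above the jar's origin, 13 below the neck's rim; the skirt ends 8 above the shoulder
- cap_b_center (a point): the same for the equal cap on jar_b. Closed, cap x lies along jar x within 3 degrees
- sherd_center (a point): terracotta pot sherd, about 70 x 45 x 10, loose on a paper sheet at the far side, centre: leave alone
- flint_center (a point): brown flint piece, diameter 42, 17 high, loose on a paper sheet near the robot, centre: leave alone
- brush_grip (a point): loose brush lying on the table at the far side, point on its handle: leave alone
Not all that is in view belongs to the job. Of the things shaped like the mat_yellow, the yellow one is meant.

How it is judged:
By the outcome, as a careful person would: the job done as asked, in the order asked, and still so for the second after the job is handed in, while the arm keeps its last pose, push and grip.
It also fails if it takes over 62 s, if anything falls off the work surface, if the arm or the gripper's body presses on something with over 40 N, if the wrist force passes 120 N, or if a joint passes its speed limit or range.

## Working session

There is one attempt and no reset: what is moved stays moved. The work goes in short steps, Python scripts to look and compute and a tool call to move; the robot and the scene stay as the last step left them, time stands still between calls to the robot, and variables do not carry over. Pictures are saved under pics/ and viewed, at most 10 in all, crops included, and the job is handed in when it is done.

Besides the shell and the picture viewer there is one more tool, called as name(argument=value, ...), one argument or row to a line, values as JSON. arm_command: Moves the arm, as the interface text tells. Its arguments: {"type":"object","properties":{"targets":{"type":"array"},"newtons":{"type":"number"}},"required":["targets"]}

```bash
mkdir -p pics; ls; cat > h.py <<'E'
import numpy as np, cv2
from cell import manip, camera, get_calibration
def save(n,f):
    im=camera(n); cv2.imwrite('pics/'+f,im[:,:,::-1]); return im
def ray(n,u,v,c=None):
    c=c or get_calibration(n); K=np.array(c["K"]); T=np.array(c["cam_to_world"])
    a=(u-K[0,2])/K[0,0]; b=(v-K[1,2])/K[1,1]
    if n=="wrist":
        r=np.hypot(a,b); s=np.sin(r)/r if r>1e-9 else 1; d=np.array([a*s,-b*s,-np.cos(r)])
    else: d=np.array([a,-b,-1.])
    return T[:3,3],T[:3,:3]@d
def atz(n,u,v,z,c=None):
    o,d=ray(n,u,v,c); return o+d*(z-o[2])/d[2]
def proj(n,p,c=None):
    c=c or get_calibration(n); K=np.array(c["K"]); T=np.array(c["cam_to_world"])
    q=T[:3,:3].T@(np.array(p)-T[:3,3]); x,y,z=q[0],-q[1],-q[2]
    if n=="wrist":
        t=np.arctan2(np.hypot(x,y),z); h=np.hypot(x,y)+1e-12; a,b=x/h*t,y/h*t
    else: a,b=x/z,y/z
    return K[0,0]*a+K[0,2],K[1,1]*b+K[1,2]
E
python3 - <<'E'
from h import *
np.set_printoptions(precision=3,suppress=True)
for n in("scene","top","wrist"):
    save(n,n+'0.png'); c=get_calibration(n); print(n,c)
print(manip.read_state())
E
```

```text
pics
scene {'K': array([[449.129,   0.   , 316.763],
       [  0.   , 449.129, 205.847],
       [  0.   ,   0.   ,   1.   ]]), 'cam_to_world': array([[   0.629,   -0.559,    0.541, 1058.752],
       [   0.777,    0.434,   -0.456, -427.506],
       [   0.02 ,    0.707,    0.707,  763.515],
       [   0.   ,    0.   ,    0.   ,    1.   ]])}
top {'K': array([[423.368,   0.   , 326.394],
       [  0.   , 423.368, 203.801],
       [  0.   ,   0.   ,   1.   ]]), 'cam_to_world': array([[  -0.01 ,    0.989,   -0.151,  379.533],
       [  -1.   ,   -0.01 ,    0.001,   24.748],
       [  -0.001,    0.151,    0.989, 1275.222],
       [   0.   ,    0.   ,    0.   ,    1.   ]])}
wrist {'K': array([[309.707,   0.   , 320.724],
       [  0.   , 309.707, 202.168],
       [  0.   ,   0.   ,   1.   ]]), 'cam_to_world': array([[   0.255,    0.935,    0.247,  211.671],
       [  -0.967,    0.247,    0.063, -513.239],
       [  -0.001,   -0.255,    0.967,  383.878],
       [   0.   ,    0.   ,    0.   ,    1.   ]])}
{'clock': 0.15, 'joints': array([-1.38 ,  0.3  ,  1.521,  0.   ,  1.321, -0.067]), 'qd': array([ 0.001,  0.001, -0.003,  0.001, -0.   , -0.001]), 'effort': array([  0.   , -53.196, -35.282,   0.071,   0.024,  -0.   ]), 'eef_pos': array([ 140.184, -531.632,  205.007]), 'eef_rot': array([-3.141, -0.   ,  0.258]), 'wrist_force': array([0.551, 0.916, 0.452]), 'moment': array([-0.015,  0.081,  0.031]), 'finger_force': 0.0, 'finger_gap': 93.48671700683319}
```

View pics/top0.png

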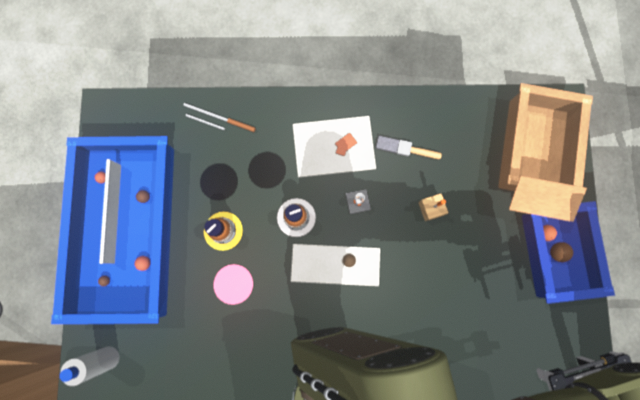

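View pics/scene0.png

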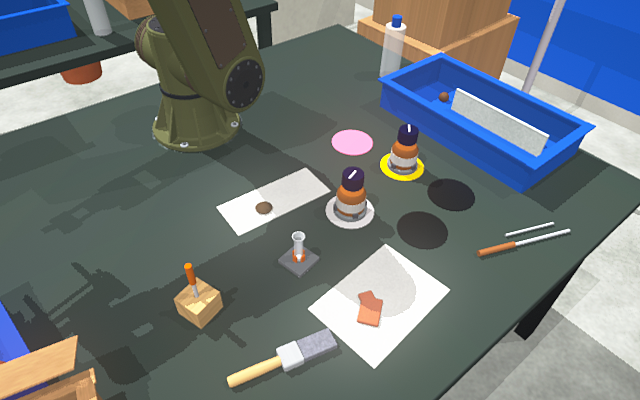

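The top image shows two rod-like things. One stands upright in the wooden block, top (437,203) and scene (190,275). The other is an orange/white one lying at the far left, top (240,124). By the description I want the upright one. Jar candidates are the one on the yellow mat, top (222,231), and the one on the white mat, top (296,217); the pink and black discs are decoys. I'll check the choice in a close crop.

```bash
python3 - <<'E'
from h import *
t=cv2.imread('pics/top0.png'); s=cv2.imread('pics/scene0.png')
def cr(im,cx,cy,w=50,h=50,k=8):
    return cv2.resize(im[cy-h//2:cy+h//2,cx-w//2:cx+w//2],(266,300) if 0 else (266,266),interpolation=cv2.INTER_CUBIC)
a=np.hstack([cr(t,435,205),cr(t,358,200),cr(t,222,231)])
b=np.hstack([cr(s,195,295,76,76),cr(s,298,250,76,76),cr(s,405,150,76,76)])
cv2.imwrite('pics/c1.png',np.vstack([a,b]))
E
```

```text
(no output)
```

View pics/c1.png

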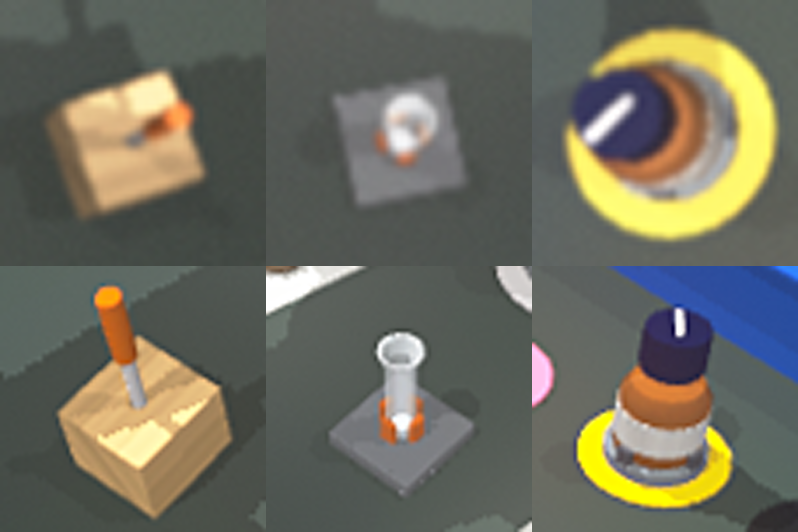

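The crop confirms the upright orange rod in the wooden rest, the clear vial on its grey base, and the jar on yellow with a striped blue cap.

```bash
python3 - <<'E'
from h import *
np.set_printoptions(precision=1,suppress=True)
for nm,n,u,v,z in [("rodtop","top",444.4,202,140),("rodtop","scene",187.9,265.9,140),("hole","scene",196.4,296.7,50),("hole","top",435,206,50),
 ("vial","top",360.1,198.1,82),("vial","scene",298.6,235.7,82),
 ("cap","top",213.2,227,119),("cap","scene",408.7,129.7,119),("mat","top",223.3,231.2,3),
 ("stripe1","top",207.5,232.7,119),("stripe2","top",215.8,224.4,119),("stripeA","scene",408.7,129.7+4,119),("stripeB","scene",408.7,124.5,119),("flint","top",348,260,10),("wcap","top",294,212,119)]:
    print(nm,n,atz(n,u,v,z))
E
```

```text
rodtop top [ 554.2 -296.5  140. ]
rodtop scene [ 559.7 -292.3  140. ]
hole scene [ 561.7 -294.1   50. ]
hole top [ 556.4 -293.9   50. ]
vial top [576.8 -72.8  82. ]
vial scene [581.3 -70.2  82. ]
cap top [494.6 334.5 119. ]
cap scene [498.7 333.8 119. ]
mat top [493.1 334.8   3. ]
stripe1 top [479.1 349.6 119. ]
stripe2 top [501.7 327.6 119. ]
stripeA scene [510.1 321.4 119. ]
stripeB scene [483.5 350.3 119. ]
flint top [403.2 -38.7  10. ]
wcap top [533.8 113.2 119. ]
```

arm_command(
  targets=[
    {"x": 0.0464,"y": -0.0124,"hand": 1},
    {"x": 0.0464,"y": -0.0124},
    {"x": 0.0464,"y": -0.0124},
    {"x": 0.0464,"y": -0.0124},
    {"x": 0.0464,"y": -0.0124},
    {"x": 0.0464,"y": -0.0124},
    {"x": 0.0464,"y": -0.0124},
    {"x": 0.0464,"y": -0.0124},
    {"x": 0.0464,"y": -0.0124},
    {"x": 0.0464,"y": -0.0124},
  ],
  newtons=20,
)

```text
schema error: expected keys hand, x, y, z, yaw
```

arm_command(
  targets=[
    {"x": 0,"y": 0,"hand": 1},
    {"x": 0},
    {"x": 0},
  ],
)

```text
schema error: expected keys hand, x, y, z, yaw
```

```bash
cat >> h.py <<'E'
def state():
    s=manip.read_state(); print({k:np.round(s[k],3) for k in("clock","joints","eef_pos","eef_rot","wrist_force","moment","finger_gap","finger_force")}); return s
def tool(dw,s=None):
    s=s or manip.read_state(); y=s["eef_rot"][2]; return np.round([np.cos(y)*dw[0]+np.sin(y)*dw[1], np.sin(y)*dw[0]-np.cos(y)*dw[1]],1)
E
python3 - <<'E'
from h import *
s=state(); save("wrist","w1.png"); print(proj("wrist",[557,-294,140]),proj("wrist",[557,-294,50]),tool([557-s["eef_pos"][0],-294-s["eef_pos"][1]],s))
np.save('w1.npy',get_calibration("wrist")["cam_to_world"])
E
```

```text
{'clock': np.float64(0.15), 'joints': array([-1.38 ,  0.3  ,  1.521,  0.   ,  1.321, -0.067]), 'eef_pos': array([ 140.184, -531.632,  205.007]), 'eef_rot': array([-3.141, -0.   ,  0.258]), 'wrist_force': array([0.551, 0.916, 0.452]), 'moment': array([-0.015,  0.081,  0.031]), 'finger_gap': np.float64(93.487), 'finger_force': np.float64(0.0)}
(np.float64(213.19223951510082), np.float64(-179.2337285519439)) (np.float64(229.97503436253942), np.float64(-136.82984998532635)) [ 463.6 -123.5]
```

View pics/w1.png

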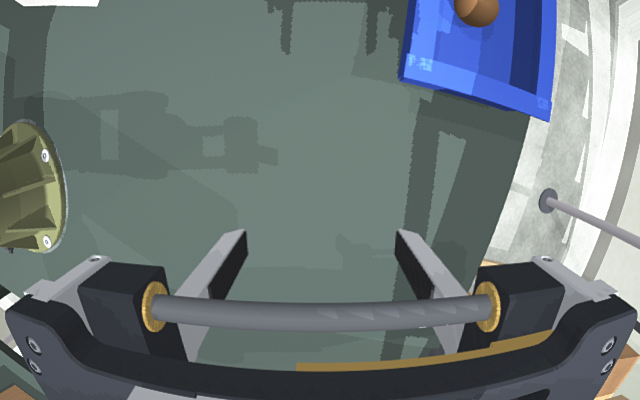

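The move was refused because every row needs all the keys, so this picture is still from the start pose. It shows the fingertips at about (240,235) and (403,235), with the blue bin at top right.

arm_command(
  targets=[
    {"hand": 1,"x": 0.0464,"y": -0.0124,"z": 0,"yaw": 0},
    {"hand": 1,"x": 0.0464,"y": -0.0124,"z": 0,"yaw": 0},
    {"hand": 1,"x": 0.0464,"y": -0.0124,"z": 0,"yaw": 0},
    {"hand": 1,"x": 0.0464,"y": -0.0124,"z": 0,"yaw": 0},
    {"hand": 1,"x": 0.0464,"y": -0.0124,"z": 0,"yaw": 0},
    {"hand": 1,"x": 0.0464,"y": -0.0124,"z": 0,"yaw": 0},
    {"hand": 1,"x": 0.0464,"y": -0.0124,"z": 0,"yaw": 0},
    {"hand": 1,"x": 0.0464,"y": -0.0124,"z": 0,"yaw": 0},
    {"hand": 1,"x": 0.0464,"y": -0.0124,"z": 0,"yaw": 0},
    {"hand": 1,"x": 0.0464,"y": -0.0124,"z": 0,"yaw": 0},
  ],
  newtons=20,
)

```text
clock: 1.2
eef_pos: [558.8, -292.3, 205.3]
eef_rot: [-3.142, 0.0, 0.258]
wrist_force: [0.8, -1.7, 0.9]
finger_gap: 93.7
finger_force: 0.0
```

arm_command(
  targets=[
    {"hand": 1,"x": 0,"y": 0,"z": 0,"yaw": 0},
    {"hand": 1,"x": 0,"y": 0,"z": 0,"yaw": 0},
    {"hand": 1,"x": 0,"y": 0,"z": 0,"yaw": 0},
  ],
)

```text
clock: 1.5
eef_pos: [556.5, -294.2, 205.3]
eef_rot: [-3.141, 0.0, 0.257]
wrist_force: [0.8, 0.1, -0.0]
finger_gap: 94.0
finger_force: 0.0
```

```bash
python3 - <<'E'
from h import *
s=state(); c=get_calibration("wrist"); np.save('w2.npy',c["cam_to_world"]); im=save("wrist","w2.png"); print(proj("wrist",[557,-294,140]),proj("wrist",[557,-294,50]),tool([557-s["eef_pos"][0],-294-s["eef_pos"][1]],s))
cv2.imwrite('pics/w2c.png',cv2.resize(im[150:350,220:420,::-1],(600,600),interpolation=cv2.INTER_CUBIC))
E
```

```text
{'clock': np.float64(1.5), 'joints': array([-0.544,  0.48 ,  1.273, -0.   ,  1.389,  0.769]), 'eef_pos': array([ 556.49 , -294.238,  205.32 ]), 'eef_rot': array([-3.141,  0.   ,  0.257]), 'wrist_force': array([ 0.787,  0.063, -0.048]), 'moment': array([-0.035, -0.047, -0.093]), 'finger_gap': np.float64(94.011), 'finger_force': np.float64(0.0)}
(np.float64(320.2393435021679), np.float64(212.39566387688373)) (np.float64(320.4087443668385), np.float64(189.02785323046666)) [ 0.6 -0.1]
```

View pics/w2c.png

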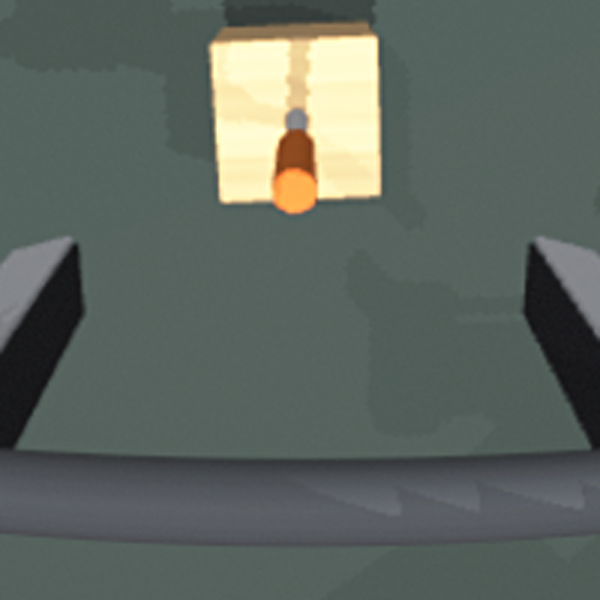

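The crop shows the grip's top at wrist (318.3,213.7) and the hole at (319,189.3), within 2 px of prediction. The rod sits about 1.5 mm towards tool -y, so I'll correct for that and go down.

arm_command(
  targets=[
    {"hand": 1,"x": 0,"y": -0.0013,"z": 0.02,"yaw": 0},
    {"hand": 0,"x": 0,"y": 0,"z": 0.025,"yaw": 0},
    {"hand": -0.3,"x": 0,"y": 0,"z": 0.025,"yaw": 0},
    {"hand": -0.4,"x": 0,"y": 0,"z": 0.025,"yaw": 0},
    {"hand": -0.4,"x": 0,"y": 0,"z": 0.014,"yaw": 0},
    {"hand": -0.4,"x": 0,"y": 0,"z": 0,"yaw": 0},
    {"hand": -0.4,"x": 0,"y": 0,"z": 0,"yaw": 0},
    {"hand": -0.4,"x": 0,"y": 0,"z": 0,"yaw": 0},
  ],
  newtons=20,
)

```text
clock: 2.35
eef_pos: [557.4, -292.9, 98.0]
eef_rot: [3.14, -0.002, 0.257]
wrist_force: [-0.2, 0.0, -0.4]
finger_gap: 41.4
finger_force: 0.0
```

arm_command(
  targets=[
    {"hand": -0.6,"x": 0,"y": 0,"z": 0,"yaw": 0},
    {"hand": -0.8,"x": 0,"y": 0,"z": 0,"yaw": 0},
    {"hand": -1,"x": 0,"y": 0,"z": 0,"yaw": 0},
    {"hand": -1,"x": 0,"y": 0,"z": 0,"yaw": 0},
    {"hand": -1,"x": 0,"y": 0,"z": 0,"yaw": 0},
    {"hand": -1,"x": 0,"y": 0,"z": 0,"yaw": 0},
    {"hand": -1,"x": 0,"y": 0,"z": 0,"yaw": 0},
  ],
)

```text
clock: 3.05
eef_pos: [557.0, -292.3, 96.6]
eef_rot: [3.142, -0.0, 0.258]
wrist_force: [-0.3, 1.8, 3.3]
finger_gap: 12.4
finger_force: 20.0
```

arm_command(
  targets=[
    {"hand": -1,"x": 0,"y": 0,"z": -0.01,"yaw": 0},
    {"hand": -1,"x": 0,"y": 0,"z": -0.02,"yaw": 0},
    {"hand": -1,"x": 0,"y": 0,"z": -0.025,"yaw": 0},
    {"hand": -1,"x": 0,"y": 0,"z": -0.025,"yaw": 0},
    {"hand": -1,"x": 0,"y": 0,"z": -0.02,"yaw": 0},
    {"hand": -1,"x": 0.0064,"y": -0.018,"z": 0,"yaw": 0},
    {"hand": -1,"x": 0.013,"y": -0.034,"z": 0,"yaw": 0},
    {"hand": -1,"x": 0.013,"y": -0.034,"z": 0,"yaw": 0},
    {"hand": -1,"x": 0.013,"y": -0.034,"z": 0,"yaw": 0},
    {"hand": -1,"x": 0.013,"y": -0.034,"z": 0,"yaw": 0},
  ],
)

```text
clock: 4.05
eef_pos: [573.6, -126.1, 195.7]
eef_rot: [-3.141, 0.001, 0.258]
wrist_force: [0.3, 0.2, -0.5]
finger_gap: 12.5
finger_force: 20.0
```

arm_command(
  targets=[
    {"hand": -1,"x": 0.013,"y": -0.034,"z": 0,"yaw": 0},
    {"hand": -1,"x": 0.0064,"y": -0.02,"z": 0,"yaw": 0},
    {"hand": -1,"x": 0,"y": 0,"z": 0,"yaw": 0},
    {"hand": -1,"x": 0,"y": 0,"z": 0,"yaw": 0},
    {"hand": -1,"x": 0,"y": 0,"z": 0,"yaw": 0},
  ],
)

```text
clock: 4.55
eef_pos: [578.9, -72.0, 196.1]
eef_rot: [-3.142, 0.0, 0.257]
wrist_force: [-0.7, 0.0, -1.0]
finger_gap: 12.7
finger_force: 20.0
```

```bash
python3 - <<'E'
from h import *
s=state(); p=s["eef_pos"]; tip=[p[0],p[1],p[2]-86]; print(tip)
ims=[]
for n in("scene","top","wrist"):
    im=camera(n)[:,:,::-1]; 
    a=proj(n,tip); b=proj(n,[579,-71.5,82]); print(n,a,b)
    cx,cy=int((a[0]+b[0])/2),int((a[1]+b[1])/2); w=33 if n!="wrist" else 55
    x0,y0=cx-w,cy-w; print("origin",x0,y0,2*w/(266 if 0 else 400))
    ims.append(cv2.resize(im[y0:y0+2*w,x0:x0+2*w],(400,400),interpolation=cv2.INTER_CUBIC))
cv2.imwrite('pics/v1.png',np.hstack([ims[0],ims[2]])); cv2.imwrite('pics/v1t.png',ims[1])
E
```

```text
{'clock': np.float64(4.55), 'joints': array([-0.186,  0.382,  1.434, -0.   ,  1.327,  1.127]), 'eef_pos': array([578.885, -71.953, 196.115]), 'eef_rot': array([-3.142,  0.   ,  0.257]), 'wrist_force': array([-0.67 ,  0.034, -0.982]), 'moment': array([-0.019, -0.002, -0.071]), 'finger_gap': np.float64(12.749), 'finger_force': np.float64(19.998)}
[np.float64(578.8846384882581), np.float64(-71.95267148914799), np.float64(110.11536699156221)]
scene (np.float64(297.028128608146), np.float64(225.9553594227174)) (np.float64(297.3899260052811), np.float64(235.3238326778328))
origin 264 197 0.165
top (np.float64(360.5733442189034), np.float64(195.72300639856883)) (np.float64(359.6351275152653), np.float64(197.35252720938587))
origin 327 163 0.165
wrist (np.float64(320.3463544359116), np.float64(206.57283140509583)) (np.float64(319.980221719499), np.float64(198.60739226917056))
origin 265 147 0.275
```

View pics/v1.png

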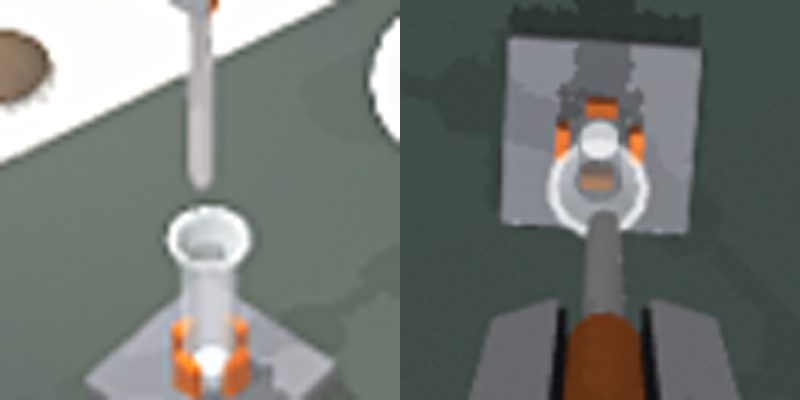

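The left half (scene) shows the tip at (297.2,227) and the mouth at (298.5,236.3). The right half (wrist) shows the tip at (320.8,205.9) and the mouth at (319.7,199.3). They agree to about 1 mm, well inside the flare, so I'll insert the rod.

arm_command(
  targets=[
    {"hand": -1,"x": 0,"y": -0.0008,"z": 0.015,"yaw": 0},
    {"hand": -1,"x": 0,"y": 0,"z": 0.015,"yaw": 0},
    {"hand": -1,"x": 0,"y": 0,"z": 0.01,"yaw": 0},
    {"hand": -1,"x": 0,"y": 0,"z": 0.01,"yaw": 0},
    {"hand": -1,"x": 0,"y": 0,"z": 0.01,"yaw": 0},
    {"hand": -1,"x": 0,"y": 0,"z": 0,"yaw": 0},
    {"hand": -1,"x": 0,"y": 0,"z": 0,"yaw": 0},
  ],
)

```text
clock: 5.4
eef_pos: [579.1, -70.7, 136.6]
eef_rot: [3.142, -0.0, 0.258]
wrist_force: [-0.8, 0.8, 0.6]
finger_gap: 12.7
finger_force: 20.0
```

No contact, and the tip is near z=50, inside the bore. I'll go on to just above the floor.

arm_command(
  targets=[
    {"hand": -1,"x": 0,"y": 0,"z": 0.01,"yaw": 0},
    {"hand": -1,"x": 0,"y": 0,"z": 0.01,"yaw": 0},
    {"hand": -1,"x": 0,"y": 0,"z": 0.008,"yaw": 0},
    {"hand": -1,"x": 0,"y": 0,"z": 0.004,"yaw": 0},
    {"hand": -1,"x": 0,"y": 0,"z": 0,"yaw": 0},
    {"hand": -1,"x": 0,"y": 0,"z": 0,"yaw": 0},
  ],
)

```text
clock: 6.0
eef_pos: [579.0, -70.6, 104.6]
eef_rot: [3.142, -0.0, 0.258]
wrist_force: [0.5, 0.4, 0.2]
finger_gap: 12.9
finger_force: 20.0
```

arm_command(
  targets=[
    {"hand": -1,"x": 0,"y": 0,"z": 0.002,"yaw": 0},
    {"hand": -1,"x": 0,"y": 0,"z": 0.001,"yaw": 0},
    {"hand": -1,"x": 0,"y": 0,"z": 0,"yaw": 0},
    {"hand": -1,"x": 0,"y": 0,"z": 0,"yaw": 0},
  ],
)

```text
clock: 6.4
eef_pos: [579.4, -70.7, 102.4]
eef_rot: [3.141, -0.002, 0.258]
wrist_force: [-1.0, 0.3, 6.7]
finger_gap: 12.5
finger_force: 20.0
```

Contact came at the expected height. I'll release the rod and lift.

arm_command(
  targets=[
    {"hand": -0.7,"x": 0,"y": 0,"z": 0,"yaw": 0},
    {"hand": -0.5,"x": 0,"y": 0,"z": 0,"yaw": 0},
    {"hand": -0.3,"x": 0,"y": 0,"z": 0,"yaw": 0},
    {"hand": -0.1,"x": 0,"y": 0,"z": 0,"yaw": 0},
    {"hand": -0.1,"x": 0,"y": 0,"z": 0,"yaw": 0},
    {"hand": 0,"x": 0,"y": 0,"z": -0.02,"yaw": 0},
    {"hand": 0,"x": 0,"y": 0,"z": -0.03,"yaw": 0},
    {"hand": 0,"x": 0,"y": 0,"z": -0.03,"yaw": 0},
    {"hand": 0.5,"x": 0,"y": 0,"z": -0.03,"yaw": 0},
    {"hand": 1,"x": 0,"y": 0,"z": 0,"yaw": 0},
  ],
)

```text
clock: 7.4
eef_pos: [580.3, -70.8, 215.7]
eef_rot: [3.139, -0.006, 0.258]
wrist_force: [-0.3, 0.8, 0.6]
finger_gap: 59.3
finger_force: 0.0
```

```bash
python3 - <<'E'
from h import *
s=state(); im=camera("wrist")[:,:,::-1]; p=proj("wrist",[579,-71,146]); q=proj("wrist",[579,-71,82]); print(p,q)
sc=camera("scene")[:,:,::-1]
cv2.imwrite('pics/v2.png',np.hstack([cv2.resize(sc[180:280,250:350],(400,400),interpolation=2),cv2.resize(im[150:270,260:380],(400,400),interpolation=2)]))
E
```

```text
{'clock': np.float64(7.4), 'joints': array([-0.184,  0.366,  1.409,  0.   ,  1.36 ,  1.129]), 'eef_pos': array([580.272, -70.846, 215.66 ]), 'eef_rot': array([ 3.139, -0.006,  0.258]), 'wrist_force': array([-0.347,  0.771,  0.572]), 'moment': array([-0.066,  0.012,  0.017]), 'finger_gap': np.float64(59.282), 'finger_force': np.float64(0.0)}
(np.float64(320.63464844304383), np.float64(213.6094339234568)) (np.float64(320.6017749936495), np.float64(195.7313237334467))
```

View pics/v2.png

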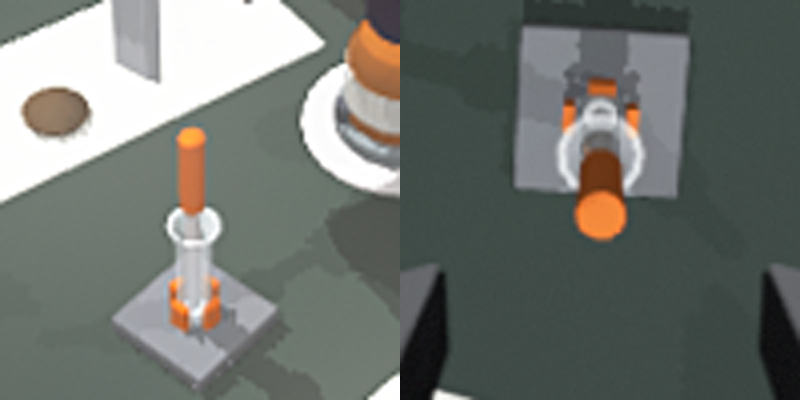

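The rod stands free in the vial: grip top at scene (298,214), wrist (320,215), with the gap above the mouth visible. Next is the yellow-mat jar.

arm_command(
  targets=[
    {"hand": 1,"x": 0.0023,"y": -0.0413,"z": 0,"yaw": 0},
    {"hand": 1,"x": 0.0023,"y": -0.0413,"z": 0,"yaw": 0},
    {"hand": 1,"x": 0.0023,"y": -0.0413,"z": 0,"yaw": 0},
    {"hand": 1,"x": 0.0023,"y": -0.0413,"z": 0,"yaw": 0},
    {"hand": 1,"x": 0.0023,"y": -0.0413,"z": 0,"yaw": 0},
    {"hand": 1,"x": 0.0023,"y": -0.0413,"z": 0,"yaw": 0},
    {"hand": 1,"x": 0.0023,"y": -0.0413,"z": 0,"yaw": 0},
    {"hand": 1,"x": 0.0023,"y": -0.0413,"z": 0,"yaw": 0},
    {"hand": 1,"x": 0.0023,"y": -0.0413,"z": 0,"yaw": 0},
    {"hand": 1,"x": 0.0023,"y": -0.0413,"z": 0,"yaw": 0},
  ],
)

```text
clock: 8.5
eef_pos: [494.9, 336.0, 209.8]
eef_rot: [3.141, 0.002, 0.258]
wrist_force: [0.7, -0.4, 0.2]
finger_gap: 94.2
finger_force: 0.0
```

arm_command(
  targets=[
    {"hand": 1,"x": 0,"y": 0,"z": 0,"yaw": -0.14},
    {"hand": 1,"x": 0,"y": 0,"z": 0,"yaw": -0.14},
    {"hand": 1,"x": 0,"y": 0,"z": 0,"yaw": -0.14},
    {"hand": 1,"x": 0,"y": 0,"z": 0,"yaw": -0.14},
    {"hand": 1,"x": 0,"y": 0,"z": 0,"yaw": -0.14},
    {"hand": 1,"x": 0,"y": 0,"z": 0,"yaw": -0.14},
    {"hand": 1,"x": 0,"y": 0,"z": 0,"yaw": -0.14},
    {"hand": 1,"x": 0,"y": 0,"z": 0,"yaw": -0.14},
    {"hand": 1,"x": 0,"y": 0,"z": 0,"yaw": -0.08},
    {"hand": 1,"x": 0,"y": 0,"z": 0,"yaw": 0},
  ],
)

```text
clock: 9.5
eef_pos: [495.5, 334.4, 209.9]
eef_rot: [-3.14, 0.001, 1.459]
wrist_force: [0.3, -0.2, -0.0]
finger_gap: 93.8
finger_force: 0.0
```

arm_command(
  targets=[
    {"hand": 1,"x": 0,"y": 0,"z": 0,"yaw": 0},
    {"hand": 1,"x": 0,"y": 0,"z": 0,"yaw": 0},
    {"hand": 1,"x": 0,"y": 0,"z": 0,"yaw": 0},
  ],
)

```text
clock: 9.8
eef_pos: [495.8, 334.6, 211.2]
eef_rot: [-3.141, 0.0, 1.457]
wrist_force: [0.8, -0.3, -0.7]
finger_gap: 94.0
finger_force: 0.0
```

```bash
python3 - <<'E'
from h import *
s=state(); p=s["eef_pos"]; c=get_calibration("wrist"); im=camera("wrist")[:,:,::-1]; print(proj("wrist",[496,334,119],c)); print(tool([496-p[0],334-p[1]],s)); np.save('w3.npy',c["cam_to_world"])
cv2.imwrite('pics/k1.png',cv2.resize(im[130:330,220:420],(600,600),interpolation=2))
E
```

```text
{'clock': np.float64(9.8), 'joints': array([0.532, 0.404, 1.368, 0.   , 1.37 , 0.647]), 'eef_pos': array([495.833, 334.572, 211.186]), 'eef_rot': array([-3.141,  0.   ,  1.457]), 'wrist_force': array([ 0.83 , -0.25 , -0.748]), 'moment': array([-0.032, -0.104, -0.041]), 'finger_gap': np.float64(94.037), 'finger_force': np.float64(0.0)}
(np.float64(321.031639981244), np.float64(205.21978714094462))
[-0.5  0.2]
```

View pics/k1.png

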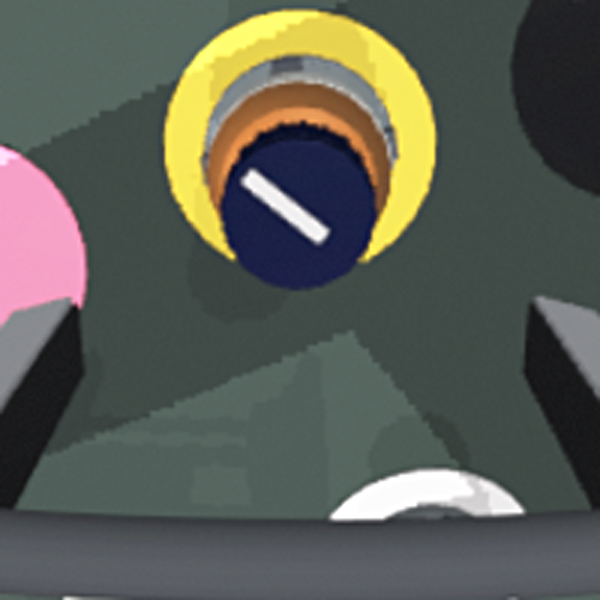

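The cap top's centre is at wrist (320,201.5), about 4 px above prediction; the stripe runs from (302,189) to (329,209).

```bash
python3 - <<'E'
from h import *
s=manip.read_state();p=s["eef_pos"];c=get_calibration("wrist")
for z in(118,119):
    q=atz("wrist",320,201.5,z,c); print(q,tool(q[:2]-p[:2],s))
E
```

```text
[495.46700268 337.30726109 118.        ] [ 2.7 -0.7]
[495.50022628 337.56526735 119.        ] [ 2.9 -0.7]
```

arm_command(
  targets=[
    {"hand": 1,"x": 0.0025,"y": -0.0005,"z": 0.02,"yaw": 0},
    {"hand": 1,"x": 0,"y": 0,"z": 0.025,"yaw": 0},
    {"hand": 1,"x": 0,"y": 0,"z": 0.025,"yaw": 0},
    {"hand": 1,"x": 0,"y": 0,"z": 0.025,"yaw": 0},
    {"hand": 1,"x": 0,"y": 0,"z": 0.015,"yaw": 0},
    {"hand": 1,"x": 0,"y": 0,"z": 0.013,"yaw": 0},
    {"hand": 0.5,"x": 0,"y": 0,"z": 0,"yaw": 0},
    {"hand": 0.4,"x": 0,"y": 0,"z": 0,"yaw": 0},
    {"hand": 0.3,"x": 0,"y": 0,"z": 0,"yaw": 0},
    {"hand": 0.2,"x": 0,"y": 0,"z": 0,"yaw": 0},
  ],
  newtons=30,
)

```text
clock: 10.85
eef_pos: [496.0, 337.3, 89.4]
eef_rot: [3.14, -0.001, 1.458]
wrist_force: [-0.6, 1.0, 0.1]
finger_gap: 65.4
finger_force: 0.0
```

arm_command(
  targets=[
    {"hand": 0.1,"x": 0,"y": 0,"z": 0,"yaw": 0},
    {"hand": 0,"x": 0,"y": 0,"z": 0,"yaw": 0},
    {"hand": -0.3,"x": 0,"y": 0,"z": 0,"yaw": 0},
    {"hand": -1,"x": 0,"y": 0,"z": 0,"yaw": 0},
    {"hand": -1,"x": 0,"y": 0,"z": 0,"yaw": 0},
    {"hand": -1,"x": 0,"y": 0,"z": 0,"yaw": 0},
  ],
)

```text
clock: 11.45
eef_pos: [495.6, 337.2, 88.7]
eef_rot: [3.142, -0.0, 1.458]
wrist_force: [-3.2, -0.9, 6.1]
finger_gap: 47.0
finger_force: 30.0
```

```bash
python3 -c "
from h import *; state()"
```

```text
{'clock': np.float64(11.45), 'joints': array([0.536, 0.523, 1.492, 0.   , 1.126, 0.649]), 'eef_pos': array([495.649, 337.152,  88.686]), 'eef_rot': array([ 3.142, -0.   ,  1.458]), 'wrist_force': array([-3.16 , -0.919,  6.095]), 'moment': array([-0.218,  0.408,  0.031]), 'finger_gap': np.float64(47.009), 'finger_force': np.float64(30.001)}
```

Gripped. I'll try counter-clockwise from above (tool yaw negative), about 10°, and read the moment.

arm_command(
  targets=[
    {"hand": -1,"x": 0,"y": 0,"z": 0,"yaw": -0.04},
    {"hand": -1,"x": 0,"y": 0,"z": 0,"yaw": -0.04},
    {"hand": -1,"x": 0,"y": 0,"z": 0,"yaw": -0.04},
    {"hand": -1,"x": 0,"y": 0,"z": 0,"yaw": -0.04},
    {"hand": -1,"x": 0,"y": 0,"z": 0,"yaw": 0},
    {"hand": -1,"x": 0,"y": 0,"z": 0,"yaw": 0},
  ],
)

```text
clock: 12.05
eef_pos: [495.9, 337.4, 88.7]
eef_rot: [3.141, -0.001, 1.617]
wrist_force: [1.1, 2.3, 3.8]
finger_gap: 46.7
finger_force: 30.0
```

```bash
python3 -c "
from h import *; state()"
```

```text
{'clock': np.float64(12.05), 'joints': array([0.536, 0.523, 1.492, 0.   , 1.125, 0.49 ]), 'eef_pos': array([495.926, 337.369,  88.685]), 'eef_rot': array([ 3.141e+00, -1.000e-03,  1.617e+00]), 'wrist_force': array([1.094, 2.343, 3.758]), 'moment': array([ 0.283, -0.249, -0.001]), 'finger_gap': np.float64(46.716), 'finger_force': np.float64(30.001)}
```

It turned 9° with no resisting moment, so this is the loosening direction. I'll carry on to about 75°.

arm_command(
  targets=[
    {"hand": -1,"x": 0,"y": 0,"z": 0,"yaw": -0.06},
    {"hand": -1,"x": 0,"y": 0,"z": 0,"yaw": -0.06},
    {"hand": -1,"x": 0,"y": 0,"z": 0,"yaw": -0.06},
    {"hand": -1,"x": 0,"y": 0,"z": 0,"yaw": -0.06},
    {"hand": -1,"x": 0,"y": 0,"z": 0,"yaw": 0},
  ],
)

```text
clock: 12.55
eef_pos: [495.7, 337.4, 88.7]
eef_rot: [3.141, -0.0, 1.858]
wrist_force: [-1.6, 2.6, 5.3]
finger_gap: 47.0
finger_force: 30.0
```

```bash
python3 -c "
from h import *; state()"
```

```text
{'clock': np.float64(12.55), 'joints': array([0.536, 0.523, 1.492, 0.   , 1.126, 0.249]), 'eef_pos': array([495.707, 337.384,  88.711]), 'eef_rot': array([ 3.141, -0.   ,  1.858]), 'wrist_force': array([-1.626,  2.574,  5.299]), 'moment': array([0.342, 0.257, 0.038]), 'finger_gap': np.float64(46.996), 'finger_force': np.float64(30.0)}
```

Still free at 23°. About 0.91 rad remains.

arm_command(
  targets=[
    {"hand": -1,"x": 0,"y": 0,"z": 0,"yaw": -0.1},
    {"hand": -1,"x": 0,"y": 0,"z": 0,"yaw": -0.1},
    {"hand": -1,"x": 0,"y": 0,"z": 0,"yaw": -0.1},
    {"hand": -1,"x": 0,"y": 0,"z": 0,"yaw": -0.1},
    {"hand": -1,"x": 0,"y": 0,"z": 0,"yaw": -0.1},
    {"hand": -1,"x": 0,"y": 0,"z": 0,"yaw": -0.1},
    {"hand": -1,"x": 0,"y": 0,"z": 0,"yaw": -0.1},
    {"hand": -1,"x": 0,"y": 0,"z": 0,"yaw": -0.1},
    {"hand": -1,"x": 0,"y": 0,"z": 0,"yaw": -0.1},
    {"hand": -1,"x": 0,"y": 0,"z": 0,"yaw": 0},
  ],
)

```text
clock: 13.55
eef_pos: [495.9, 337.1, 88.7]
eef_rot: [3.141, 0.0, 2.759]
wrist_force: [0.1, 0.8, 5.1]
finger_gap: 47.4
finger_force: 30.0
```

arm_command(
  targets=[
    {"hand": -1,"x": 0,"y": 0,"z": 0,"yaw": 0},
    {"hand": -1,"x": 0,"y": 0,"z": -0.002,"yaw": 0},
    {"hand": -1,"x": 0,"y": 0,"z": -0.003,"yaw": 0},
    {"hand": -1,"x": 0,"y": 0,"z": 0,"yaw": 0},
  ],
)

```text
clock: 13.95
eef_pos: [495.7, 337.1, 93.7]
eef_rot: [-3.142, 0.0, 2.757]
wrist_force: [0.5, -0.0, 0.1]
finger_gap: 47.0
finger_force: 30.0
```

```bash
python3 - <<'E'
from h import *
state(); im=camera("wrist")[:,:,::-1]
cv2.imwrite('pics/k2.png',cv2.resize(im[130:330,220:420],(600,600),interpolation=2))
E
```

```text
{'clock': np.float64(13.95), 'joints': array([ 0.536,  0.517,  1.489, -0.   ,  1.136, -0.65 ]), 'eef_pos': array([495.731, 337.052,  93.653]), 'eef_rot': array([-3.142,  0.   ,  2.757]), 'wrist_force': array([ 0.458, -0.015,  0.11 ]), 'moment': array([ 0.045, -0.056,  0.018]), 'finger_gap': np.float64(46.99), 'finger_force': np.float64(30.0)}
```

View pics/k2.png

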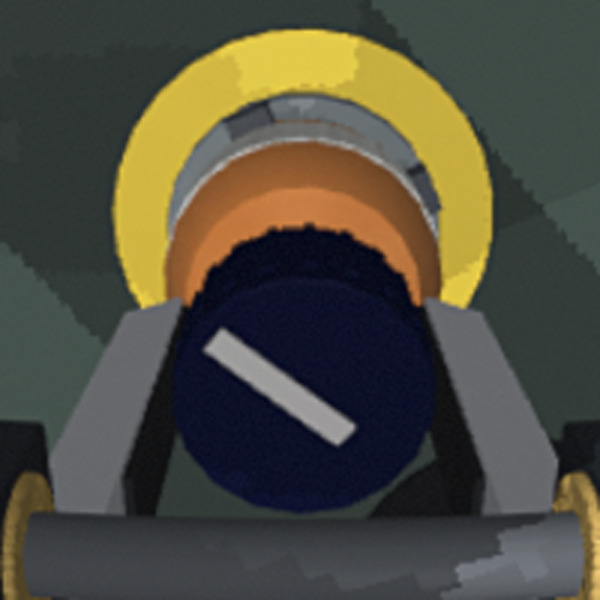

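The stripe kept its angle relative to the gripper, so the cap turned with it. It is already 5 mm up with no wrist force. I'll lift it straight off.

arm_command(
  targets=[
    {"hand": -1,"x": 0,"y": 0,"z": -0.005,"yaw": 0},
    {"hand": -1,"x": 0,"y": 0,"z": -0.01,"yaw": 0},
    {"hand": -1,"x": 0,"y": 0,"z": -0.01,"yaw": 0},
    {"hand": -1,"x": 0,"y": 0,"z": -0.015,"yaw": 0},
    {"hand": -1,"x": 0,"y": 0,"z": -0.015,"yaw": 0},
    {"hand": -1,"x": 0,"y": 0,"z": -0.015,"yaw": 0},
    {"hand": -1,"x": 0,"y": 0,"z": -0.015,"yaw": 0},
    {"hand": -1,"x": 0,"y": 0,"z": -0.015,"yaw": 0},
    {"hand": -1,"x": 0,"y": 0,"z": -0.01,"yaw": 0},
    {"hand": -1,"x": 0,"y": 0,"z": -0.005,"yaw": 0},
  ],
)

```text
clock: 15.0
eef_pos: [495.9, 337.3, 210.1]
eef_rot: [3.14, 0.001, 2.758]
wrist_force: [0.4, 0.5, 0.0]
finger_gap: 47.1
finger_force: 30.0
```

arm_command(
  targets=[
    {"hand": -1,"x": 0,"y": 0,"z": 0,"yaw": 0},
    {"hand": -1,"x": 0,"y": 0,"z": 0,"yaw": 0},
    {"hand": -1,"x": 0,"y": 0,"z": 0,"yaw": 0},
    {"hand": -1,"x": 0,"y": 0,"z": 0,"yaw": 0},
    {"hand": -1,"x": 0,"y": 0,"z": 0,"yaw": 0},
  ],
)

```text
clock: 15.5
eef_pos: [495.6, 337.1, 208.1]
eef_rot: [-3.141, -0.0, 2.758]
wrist_force: [-0.0, -0.4, -0.7]
finger_gap: 46.9
finger_force: 30.0
```

```bash
python3 - <<'E'
from h import *
state(); save("scene","end.png")
E
```

```text
{'clock': np.float64(15.5), 'joints': array([ 0.536,  0.409,  1.368,  0.   ,  1.365, -0.651]), 'eef_pos': array([495.591, 337.089, 208.123]), 'eef_rot': array([-3.141, -0.   ,  2.758]), 'wrist_force': array([-0.031, -0.395, -0.695]), 'moment': array([ 0.013, -0.1  , -0.018]), 'finger_gap': np.float64(46.908), 'finger_force': np.float64(30.0)}
```

View pics/end.png

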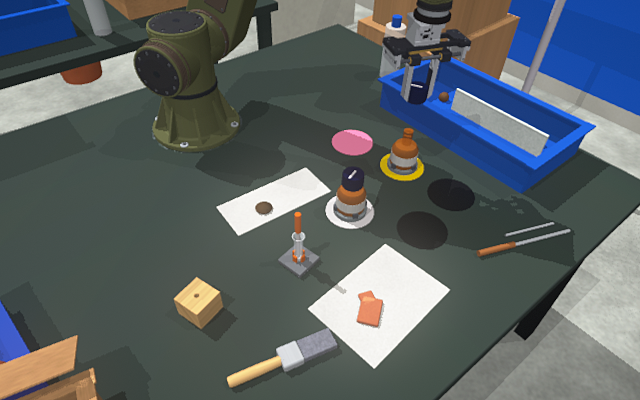

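The open jar neck is at (407,133) with the cap held above it at (418,88). The rod stands in the vial at (298,225), and nothing else has moved.

```bash
python3 -c "
from cell import manip; print(manip.sign_off())"
```

```text
the job is handed in; nothing more can be done
None
```

The job is handed in: the rod stands released on the vial's bottom, and the yellow-mat jar's cap, which loosened counter-clockwise, is held upright and still about 12 cm above where it sat; nothing else was disturbed.

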